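# Take the temperature probe off its base and hold it slanted over the saucepan

## Robot

A 6-joint arm with a two-finger parallel gripper is mounted at the origin on a cart in front of the work surface, level with it; the furniture and walls round the work are solid. World frame = base frame: x ahead of the robot, y to its left, z up, the work surface at z = 0. Lengths are in m, angles in degrees, forces in N, time in s.
With the tool pointing down it reaches from about 0.3 to 0.75 m from the base axis. Payload 8.5 kg.
Tool frame: the origin (TCP) lies at the very end of the fingers, on their centre line; the grasp point (between the pads) lies 19 mm behind it (env.hold_point_z is the distance from the TCP to the grasp point, in m); z points along the fingers, y is the line along which they close (so a half turn about z gives the same grasp; the last joint's range is limited). The gripper opens to 85 mm and grips with 20 to 120 N. Pads are 22 mm wide; open, the fingers measure 114 mm over their backs; the gripper's body (76 mm by 85 mm) begins 54 mm behind the grasp point. The pads swing forward as they close: fully open they stand 13 mm farther back than shut.
Start: joints at [-75.361, 21.807, 74.336, -0, 83.858, -12.336], TCP at [0.249, -0.49, 0.231] pointing down, gripper open.
Joint ranges: [-178.18, 178.18], [-50.72, 133.34], [12.68, 142.11], [-81.47, 261.47], [9.98, 163.14], [-165.26, 165.26]. Speed limits (degrees/s): [136.94, 136.94, 180, 180, 180, 180].

## Interface

Orientations are given as a 3x3 rotation matrix whose columns are the frame's x, y, z axes.
In Python, from rig import env, optics gives the robot as it stands.
- The arm moves only by the shell command python3 -m jog 'ROWS' [OPENING] [FORCE]. ROWS is JSON, a list of rows, each an object with "linear": the shift along the tool's x, y, z in units of 40 mm (1.0 is 40 mm), a list of three; "roll": the turn about the tool's z in units of 5 degrees (1.0 is 5 degrees). A call has 1 to 12 rows; each row shifts and turns the commanded pose from where the row before left it, along the tool's axes as they then stand; what a row does not reach is not made up. A row lasts 1/12 s, in which the tool goes at most 41.7 mm and 7.16 degrees, less where a joint would pass 70% of its speed; a pose out of reach is approached as far as the arm can. A call is refused whole if a number of a shift passes 1 or a number of a turn 1, either way. A call with a gripper value outside its range is refused whole. OPENING is the opening, from -1 (shut) to 1 (fully open), set as the call begins (- or left out, the last holds). The fingers move at their own pace and stop on an object; FORCE is the grip in N (left out, the last holds). Time passes only in rows, so rows that do not move let the fingers close. It gives the time, the measured TCP pose, the force, the opening and the grip force at its end, in the units of the state.
- env.observe(): the state, without advancing time (a new reading comes with each control period).
- optics.get_image(name): name is "scene" or "top" or "wrist"; returns the picture (480x640x3 uint8, red, green, blue); there is no depth.
- optics.calibration(name): a dict with "fov_y" (degrees; the focal length in pixels is half the picture's height over the tangent of half this angle, whatever the lens; pixels are square), "cx", "cy" (the principal point, pixels), "T" (4x4, takes a point from camera to world coordinates). Camera axes: x right, y down, z forward; pixel columns grow to the right and rows downward; lengths in m; the calibration is good to about 2 mm. A picture is of the moment at which its call begins: read the wrist's pose just before it. calibration takes no time and is no camera call; for the wrist camera it gives the pose at the moment of the call.
- env.close_job(): hands the job in; it is judged then, once.
The state is a dict: "time_s": time; "q": joint angles; "qvel": joint speeds; "joint_efforts": joint torques, N m; "position": TCP position; "tool_rot": TCP orientation; "ft_force": force on the tool from outside, world axes, zero at the start; "wrist_torque": the same for the moment, N m; "grip_width": finger opening in m; "gripper_force": force on a finger pad.
Only numpy, scipy, OpenCV 4.12 (cv2) and the standard library are available. Lean on these libraries where they do the work, as an engineer would, in place of code of your own. Each camera call takes 0.05 s, during which the arm holds its last target. There are 200 camera calls.

## Task

Wake the cooking thermometer by pressing the round button on its charging base fully down and letting it come up again; then draw the probe straight up out of its socket and hold it slanted, needle down and leaning about halfway between upright and level, with the needle's tip a few centimetres above the rim at the middle of the tall saucepan (not the low frying pan). Finish while still holding the probe there, quite still; do not touch the pans with it and leave the pans, salt shaker and small bowl where they stand.

Things in the scene. Friction and masses are not known exactly. Their poses are not given: they have to be found in the camera images.
- dock: charging base of the thermometer: white upright plastic block 130 (its x) x 56 (its y) x 85 mm high with a dark display on its front (-x) face, fixed on the pale worktop right of the hob; the oven tower's side wall rises 0.1 to 0.2 m to its right. The worktop's top is at z = -0.006. Origin: centre of its underside; z up, x from the button to the probe
- wake_button (a joint): travel of the button: 0 up, 0.006 m fully down; a spring pushes it back up, fully down takes 5 N downward
- wake_button_top (a point): centre of the top of the black round button, 26 mm across, in a 42 mm grey housing 12 mm high on the front part of the base's top. At rest this point is 22 mm above the base's top, at (-35, 0, 107) mm in the base's frame; it moves down with the button
- socket (a point): centre of the mouth of the probe's socket, in the rear part of the base's top, at (35, 0, 85) mm in the base's frame, axes as the base. The socket is 25 (x) x 33 (y) mm and 15 mm deep, with a round bore of 11 mm below it down to the worktop for the needle; the probe stands in it loosely, drawn out straight up by about 85 mm it is free
- probe: thermometer probe, loose, about 80 g, 140 mm long: steel needle 5 mm thick, 65 mm long, then a black handle 22 (its x) x 30 (its y) x 75 mm. Origin: needle tip; z runs from the tip (0) to the handle (65 to 140 mm). In the base its axes are the base's, its tip 5 mm above the worktop, and 60 mm of the handle stand above the base's top. Pinch it across either
- probe_tip (a point): the tip of the probe's needle (the same point as the probe's origin), axes as the probe
- saucepan: tall steel saucepan, loose, on the black glass hob (z = 0): round, 150 mm across, 80 mm high, wall 3 mm, open on top, black-ended stick handle toward its +x reaching to 187 mm from the axis at 65 mm height. Origin: centre of its underside; z up
- saucepan_rim (a point): centre of the saucepan's open mouth at rim height (80 mm above its underside); z up
- frying_pan: low steel frying pan, loose, on the hob: round, 170 mm across, 40 mm high, the same handle toward its +x reaching to 197 mm from the axis. The two pans may have swapped places. Origin: centre of its underside
- salt_shaker: glass salt shaker, loose, 44 mm across, 90 mm high, stands right of the pans. Origin: centre of its underside
- small_bowl: small ceramic bowl, loose, 64 mm across, 35 mm high, on the worktop behind the base. Origin: centre of its underside
Things that resemble listed ones, but are neither listed nor needed, are in the scene too. There is more than one size of the probe; the job needs the middle-sized.

How it is judged:
By the outcome, as a careful person would: the job done as asked, in the order asked, and still so for the second after the job is handed in, while the arm keeps its last pose, push and grip.
It also fails if it takes over 43 s, if anything falls off the work surface, if the arm or the gripper's body presses on something with over 40 N, if the wrist force passes 120 N, or if a joint passes its speed limit or range.

## Working session

There is one attempt and no reset: what is moved stays moved. The work goes in short steps, Python scripts to look and compute and a shell command to move; the robot and the scene stay as the last step left them, time stands still between calls to the robot, and variables do not carry over. Pictures are saved under pics/ and viewed, at most 10 in all, crops included, and the job is handed in when it is done.

```bash
mkdir -p pics; ls; python3 - <<'E'
from rig import env, optics
import cv2,numpy as np
for n in ["scene","top","wrist"]:
    c=optics.calibration(n);print(n,{k:(np.round(v,4).tolist() if k=="T" else v) for k,v in c.items()})
    cv2.imwrite(f"pics/{n}0.png",optics.get_image(n)[...,::-1])
s=env.observe();print(s["time_s"],s["position"],np.round(s["tool_rot"],3).tolist(),s["grip_width"])
E
```

```text
pics
scene {'fov_y': 45.48251129019096, 'cx': 313.75701036798375, 'cy': 248.0375850560123, 'T': [[-0.4224, -0.7803, 0.4612, 0.2208], [-0.9063, 0.3708, -0.2027, 0.3441], [-0.0128, -0.5036, -0.8638, 0.9361], [0.0, 0.0, 0.0, 1.0]]}
top {'fov_y': 47.32250290676353, 'cx': 312.0078107928643, 'cy': 233.58290156873574, 'T': [[0.0276, -0.9804, 0.1952, 0.4391], [-0.9994, -0.0314, -0.0169, 0.1691], [0.0227, -0.1946, -0.9806, 1.2736], [0.0, 0.0, 0.0, 1.0]]}
wrist {'fov_y': 62.139945225804894, 'cx': 321.9134646795131, 'cy': 231.93525484096122, 'T': [[0.4531, -0.8459, -0.2814, 0.3217], [-0.8915, -0.4301, -0.1425, -0.4524], [-0.0005, 0.3154, -0.949, 0.3729], [0.0, 0.0, 0.0, 1.0]]}
0.15 [ 0.24942931 -0.48995813  0.23087226] [[0.891, 0.454, -0.0], [0.454, -0.891, 0.001], [0.0, -0.001, -1.0]] 0.08530271192593426
```

View pics/scene0.png

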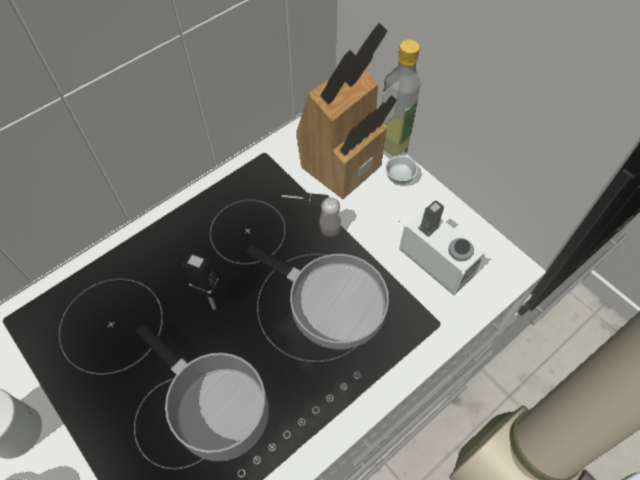

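View pics/top0.png

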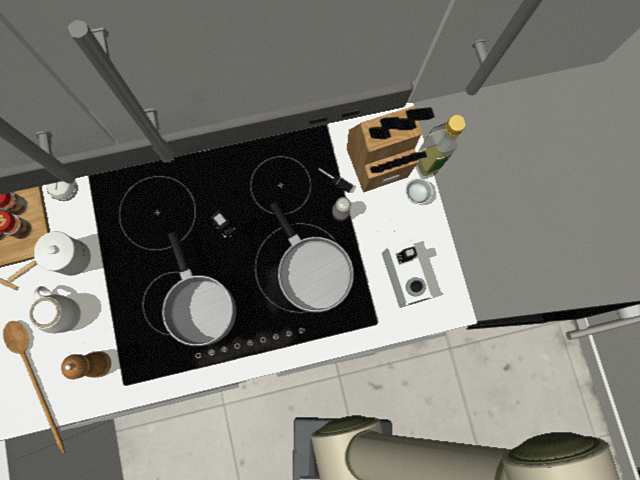

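The scene view shows the dock at about (440,250), with its button at (461,247) and a probe standing in it at (433,212). The probe-like things are:
- the one in the dock, (433,212)
- one lying by the shaker, (300,197)
- one on the hob, (203,275)

The task's probe stands in the base, so (433,212) fits; I'll check its size. The left pan (218,405) has tall walls, so it is the saucepan. The right pan (340,300) is lower and wider.

```bash
cat > h.py <<'E'
import numpy as np,cv2
from rig import env,optics
def ray(c,u,v):
    f=240/np.tan(np.radians(c["fov_y"]/2));T=np.array(c["T"])
    d=T[:3,:3]@np.array([(u-c["cx"])/f,(v-c["cy"])/f,1]);return T[:3,3],d/np.linalg.norm(d)
def plane(c,u,v,z):
    o,d=ray(c,u,v);return o+d*(z-o[2])/d[2]
def proj(c,p):
    f=240/np.tan(np.radians(c["fov_y"]/2));T=np.array(c["T"]);q=T[:3,:3].T@(np.asarray(p)-T[:3,3])
    return np.array([c["cx"]+f*q[0]/q[2],c["cy"]+f*q[1]/q[2]])
def tri(rs):
    A=np.zeros((3,3));b=np.zeros(3)
    for o,d in rs:
        M=np.eye(3)-np.outer(d,d);A+=M;b+=M@o
    return np.linalg.solve(A,b)
E
python3 - <<'E'
import cv2,numpy as np
s=cv2.imread("pics/scene0.png");t=cv2.imread("pics/top0.png")
g=lambda im,x,y,w,h,W,H:cv2.resize(im[y:y+h,x:x+w],(W,H),interpolation=cv2.INTER_CUBIC)
a=np.hstack([g(s,390,190,100,105,400,420),g(t,375,235,75,78,400,420)])
b=np.hstack([g(s,275,180,80,36,400,180),g(s,170,245,80,36,400,180)])
cv2.imwrite("pics/crop1.png",np.vstack([a,b]))
E
```

```text
(no output)
```

View pics/crop1.png

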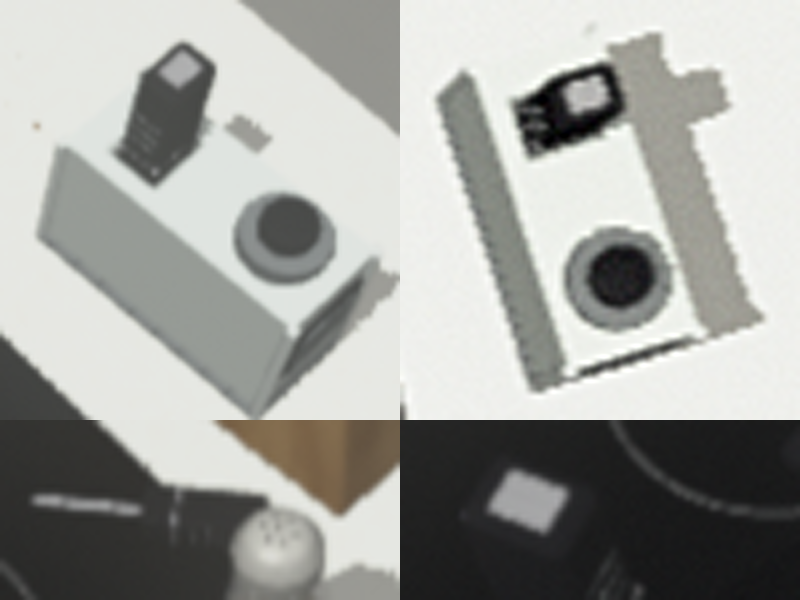

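View pics/wrist0.png

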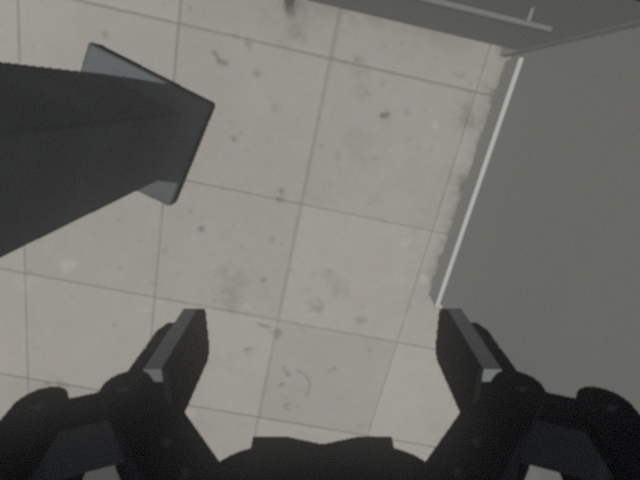

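The crop shows the button top at scene (462,246.5) / top (416.6,286.5). The middle of the dock probe's end cap is at scene (435.2,207.5) / top (409.7,252.5). The lying and hob probes are loose lookalikes.

```bash
python3 - <<'E'
from h import *
np.set_printoptions(precision=4,suppress=True)
S=optics.calibration("scene");T=optics.calibration("top")
B=tri([ray(S,462,246.5),ray(T,416.6,286.5)]);P=tri([ray(S,435.2,207.5),ray(T,409.7,252.5)])
print("tri button (z .101)",B,"probe top (.139)",P)
bs=[plane(S,462,246.5,.101),plane(T,416.6,286.5,.101)];ps=[plane(S,435.2,207.5,.139),plane(T,409.7,252.5,.139)]
print(bs,ps)
b=np.mean(bs,0);p=np.mean(ps,0);d=(p-b)[:2];print("dist(.070)",np.hypot(*d),"yaw",np.degrees(np.arctan2(d[1],d[0])))
e=[plane(S,405,226.5,.079),plane(S,462.5,272,.079),plane(S,483.75,255,.079)]
print("edge",e,np.linalg.norm(e[0]-e[1]),np.linalg.norm(e[2]-e[1]),"yaw",np.degrees(np.arctan2(*(e[0]-e[1])[[1,0]])))
# pans: silver-ish masks, ellipse of outline
for n,c,seed in [("scene",S,[(218,405),(340,300)]),("top",T,[(198,310),(316,274)])]:
    im=cv2.imread(f"pics/{n}0.png");g=cv2.cvtColor(im,cv2.COLOR_BGR2GRAY)
    m=cv2.morphologyEx((g>75).astype(np.uint8),cv2.MORPH_OPEN,np.ones((9,9)))
    k,l,st,ce=cv2.connectedComponentsWithStats(m)
    for s in seed:
        i=l[s[1],s[0]];mm=(l==i).astype(np.uint8)
        ct=max(cv2.findContours(mm,0,1)[0],key=cv2.contourArea)
        print(n,s,st[i],cv2.fitEllipse(cv2.convexHull(ct)))
E
```

```text
tri button (z .101) [ 0.5638 -0.0802  0.0975] probe top (.139) [ 0.6296 -0.0577  0.1418]
[array([ 0.5622, -0.0787,  0.101 ]), array([ 0.5636, -0.0793,  0.101 ])] [array([ 0.6303, -0.06  ,  0.139 ]), array([ 0.6309, -0.0573,  0.139 ])]
dist(.070) 0.07066335637833984 yaw 16.73529556146679
edge [array([ 0.6491, -0.0213,  0.079 ]), array([ 0.5284, -0.0637,  0.079 ]), array([ 0.5409, -0.1143,  0.079 ])] 0.1279228623230619 0.052062922311021026 yaw 19.354449437801115
scene (218, 405) [ 166  353  102  108 8525] ((216.132080078125, 404.87152099609375), (102.50735473632812, 111.29255676269531), 159.88319396972656)
scene (340, 300) [ 290  253   99   96 7634] ((337.63995361328125, 299.4817199707031), (96.13011169433594, 103.7686767578125), 114.41271209716797)
top (198, 310) [ 171  278   62   67 3144] ((202.16310119628906, 310.9283447265625), (60.471282958984375, 66.87019348144531), 17.281099319458008)
top (316, 274) [ 278  239   75   73 4306] ((315.53240966796875, 274.8902282714844), (72.57569885253906, 76.042724609375), 74.88306427001953)
```

```bash
python3 -m jog '[{"linear":[0,0,-0.2],"roll":-1},{"linear":[0,0,-0.2],"roll":-1},{"linear":[0,0,-0.2],"roll":-1},{"linear":[0,0,-0.2],"roll":-1},{"linear":[0,0,-0.2],"roll":-1},{"linear":[0,0,0],"roll":-1},{"linear":[0,0,0],"roll":-1},{"linear":[0,0,0],"roll":-1},{"linear":[0,0,0],"roll":-1},{"linear":[0,0,0],"roll":-1},{"linear":[0,0,0],"roll":-1},{"linear":[0,0,0],"roll":-1}]' -1 20
python3 -m jog '[{"linear":[0,0,0],"roll":-1},{"linear":[0,0,0],"roll":-1},{"linear":[0,0,0],"roll":-1},{"linear":[0,0,0],"roll":-1},{"linear":[0,0,0],"roll":0},{"linear":[0,0,0],"roll":0}]'
python3 - <<'E'
from h import *
np.set_printoptions(precision=4,suppress=True)
T=optics.calibration("top")
print("worktop corner",plane(T,472,325,0))
s=env.observe();R=np.array(s["tool_rot"]);print(R,np.degrees(np.arctan2(R[1,1],R[0,1])),s["q"])
p=np.array(s["position"])
for g in ([.38,-.1,p[2]],[.563,-.079,.16]):print(R.T@(np.array(g)-p)/.04);p=np.array(g)
E
```

```text
time_s: 1.15
position: [0.2494, -0.49, 0.271]
tool_rot: [[0.048, 0.999, -0.0], [0.999, -0.048, 0.001], [0.001, -0.0, -1.0]]
ft_force: [-0.5, 0.5, 0.7]
grip_width: -0.0001
gripper_force: 0.0
time_s: 1.65
position: [0.2494, -0.4901, 0.2712]
tool_rot: [[-0.289, 0.957, -0.0], [0.957, 0.289, 0.0], [0.0, -0.0, -1.0]]
ft_force: [1.3, -1.1, -0.2]
grip_width: 0.0003
gripper_force: 0.0
worktop corner [ 0.4892 -0.2283  0.    ]
[[-0.2895  0.9572 -0.0001]
 [ 0.9572  0.2895  0.0004]
 [ 0.0004 -0.     -1.    ]] 16.827475064872925 [-75.3621  20.3844  69.927   -0.0023  89.7124 -92.1896]
[8.3895 5.9475 0.0034]
[-0.8231  4.5311  2.7786]
```

```bash
python3 -m jog '[{"linear":[0.7,0.5,0]},{"linear":[0.7,0.5,0]},{"linear":[0.7,0.5,0]},{"linear":[0.7,0.5,0]},{"linear":[0.7,0.5,0]},{"linear":[0.7,0.5,0]},{"linear":[0.7,0.5,0]},{"linear":[0.7,0.5,0]},{"linear":[0.7,0.5,0]},{"linear":[0.7,0.5,0]},{"linear":[0.7,0.5,0]},{"linear":[0.7,0.5,0]}]'
python3 -m jog '[{"linear":[-0.1,0.5,0]},{"linear":[-0.1,0.5,0.3]},{"linear":[-0.1,0.5,0.3]},{"linear":[0,0.3,0.2]},{"linear":[0,0,0]},{"linear":[0,0,0]}]'
python3 - <<'E'
from h import *
np.set_printoptions(precision=4,suppress=True)
s=env.observe();R=np.array(s["tool_rot"]);p=np.array(s["position"])
c=optics.calibration("wrist");im=optics.get_image("wrist")[...,::-1];cv2.imwrite("pics/w1.png",im)
print(R,s["q"],s["ft_force"])
for n,g in (("btn",[.563,-.079,.101]),("probe",[.631,-.0585,.139])):print(n,R.T@(np.array(g)-p)/.04,proj(c,g))
E
```

```text
[[-0.2895  0.9572 -0.0001]
 [ 0.9572  0.2895  0.0004]
 [ 0.0004 -0.     -1.    ]] [-75.3621  20.3844  69.927   -0.0023  89.7124 -92.1896] [ 1.2989 -1.1371 -0.1878]
btn [ 7.5659 10.4787  4.2569] [1057.5936 -309.981 ]
probe [ 7.5647 12.2542  3.3069] [1344.6984 -387.0402]invalid input
invalid input
```

View pics/w1.png

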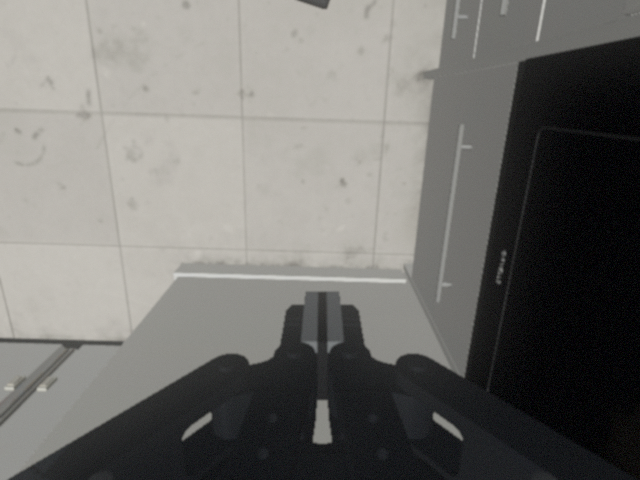

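Roll is required in every row. The picture shows only floor and the shut fingers, because the arm has not moved.

```bash
python3 -m jog '[{"linear":[0.7,0.5,0],"roll":0},{"linear":[0.7,0.5,0],"roll":0},{"linear":[0.7,0.5,0],"roll":0},{"linear":[0.7,0.5,0],"roll":0},{"linear":[0.7,0.5,0],"roll":0},{"linear":[0.7,0.5,0],"roll":0},{"linear":[0.7,0.5,0],"roll":0},{"linear":[0.7,0.5,0],"roll":0},{"linear":[0.7,0.5,0],"roll":0},{"linear":[0.7,0.5,0],"roll":0},{"linear":[0.7,0.5,0],"roll":0},{"linear":[0.7,0.5,0],"roll":0}]'
python3 -m jog '[{"linear":[-0.1,0.5,0],"roll":0},{"linear":[-0.1,0.5,0.3],"roll":0},{"linear":[-0.1,0.5,0.3],"roll":0},{"linear":[0,0.3,0.2],"roll":0},{"linear":[0,0,0],"roll":0},{"linear":[0,0,0],"roll":0}]'
python3 - <<'E'
from h import *
np.set_printoptions(precision=4,suppress=True)
s=env.observe();R=np.array(s["tool_rot"]);p=np.array(s["position"])
c=optics.calibration("wrist");im=optics.get_image("wrist")[...,::-1];cv2.imwrite("pics/w2.png",im)
print(R,s["q"],s["ft_force"])
for n,g in (("btn",[.563,-.079,.101]),("probe",[.631,-.0585,.139])):print(n,R.T@(np.array(g)-p)/.04,proj(c,g))
E
```

```text
time_s: 2.7
position: [0.381, -0.0971, 0.2715]
tool_rot: [[-0.289, 0.957, 0.0], [0.957, 0.289, -0.0], [-0.0, 0.0, -1.0]]
ft_force: [1.3, -0.6, 0.4]
grip_width: -0.0
gripper_force: 0.0
time_s: 3.2
position: [0.4531, -0.089, 0.239]
tool_rot: [[-0.291, 0.957, -0.001], [0.957, 0.291, 0.0], [0.001, -0.001, -1.0]]
ft_force: [0.6, -1.1, 0.2]
grip_width: 0.0002
gripper_force: 0.0
[[-0.2914  0.9566 -0.0012]
 [ 0.9566  0.2914  0.0004]
 [ 0.0008 -0.001  -1.    ]] [-25.8489  12.593   86.6036  -0.0077  80.8769 -42.7871] [ 0.5707 -1.0772  0.1765]
btn [-0.5637  2.704   3.4477] [465.8575 245.9243]
probe [-0.568   4.4786  2.4959] [593.1795 266.2837]
```

View pics/w2.png

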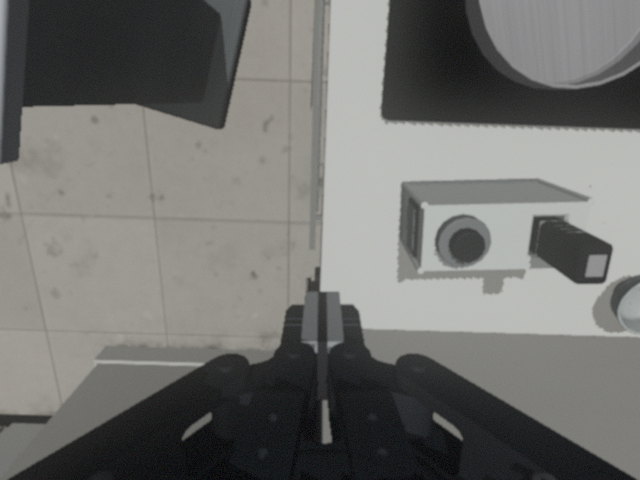

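The picture confirms the estimate: the button top is seen at (467,245) against a predicted (466,246), and the probe cap at (597,265) against (593,266). Now I'll go above the button.

```bash
python3 -m jog '[{"linear":[-0.1,0.5,0],"roll":0},{"linear":[-0.15,0.6,0],"roll":0},{"linear":[-0.15,0.6,0.4],"roll":0},{"linear":[-0.1,0.5,0.7],"roll":0},{"linear":[-0.06,0.38,0.7],"roll":0},{"linear":[0,0,0.7],"roll":0},{"linear":[0,0,0.6],"roll":0},{"linear":[0,0,0.1],"roll":0},{"linear":[0,0,0],"roll":0},{"linear":[0,0,0],"roll":0}]'
python3 - <<'E'
from h import *
np.set_printoptions(precision=4,suppress=True)
s=env.observe();R=np.array(s["tool_rot"]);p=np.array(s["position"])
print(R.T@(np.array([.563,-.079,.101])-p)/.04,s["ft_force"])
T=optics.calibration("top")
a=plane(T,472,325,-.006);b=plane(T,438,193,-.006);print("wall",a,b)
n=np.array([b[1]-a[1],-(b[0]-a[0])]);n/=np.linalg.norm(n);print("dist dock centre to wall",n@(np.array([.597,-.069])-a[:2]))
E
```

```text
time_s: 4.08
position: [0.559, -0.081, 0.1132]
tool_rot: [[-0.291, 0.957, 0.002], [0.957, 0.291, -0.001], [-0.002, 0.002, -1.0]]
ft_force: [-0.2, 0.1, 0.4]
grip_width: 0.0002
gripper_force: 0.0
[0.0197 0.1108 0.3058] [-0.1795  0.0906  0.3758]
wall [ 0.4894 -0.2302 -0.006 ] [ 0.8041 -0.1564 -0.006 ]
dist dock centre to wall -0.1323775362984375
```

```bash
python3 -m jog '[{"linear":[0,0,0.15],"roll":0},{"linear":[0,0,0.1],"roll":0},{"linear":[0,0,0.05],"roll":0},{"linear":[0,0,0.05],"roll":0},{"linear":[0,0,0.05],"roll":0},{"linear":[0,0,0.05],"roll":0},{"linear":[0,0,0],"roll":0},{"linear":[0,0,0],"roll":0}]'
```

```text
time_s: 4.75
position: [0.5587, -0.0806, 0.0946]
tool_rot: [[-0.292, 0.956, 0.001], [0.956, 0.292, -0.001], [-0.001, 0.001, -1.0]]
ft_force: [-3.9, -0.4, 12.2]
grip_width: 0.0006
gripper_force: 6.2
```

```bash
python3 -m jog '[{"linear":[0,0,-0.2],"roll":0},{"linear":[0,0,-0.3],"roll":0},{"linear":[0,0,-0.8],"roll":0},{"linear":[0,0,-0.9],"roll":0},{"linear":[0,0,-0.6],"roll":0},{"linear":[0,0,0],"roll":0}]' - -
python3 -m jog '[{"linear":[0,0.4,0],"roll":0},{"linear":[0,0.7,0],"roll":0},{"linear":[0,0.6,0],"roll":0},{"linear":[0,0.18,0],"roll":0},{"linear":[0,0,0],"roll":0},{"linear":[0,0,0],"roll":0}]' 1 20
python3 - <<'E'
from h import *
np.set_printoptions(precision=4,suppress=True)
s=env.observe();R=np.array(s["tool_rot"]);p=np.array(s["position"])
c=optics.calibration("wrist");im=optics.get_image("wrist")[...,::-1];cv2.imwrite("pics/w3.png",im)
g=[.6305,-.0585,.139];print(p,R.T@(np.array(g)-p)/.04,proj(c,g),proj(c,[.563,-.079,.101]))
E
```

```text
time_s: 5.25
position: [0.5602, -0.0809, 0.2106]
tool_rot: [[-0.292, 0.956, 0.009], [0.956, 0.292, -0.003], [-0.005, 0.007, -1.0]]
ft_force: [-0.9, -0.5, 0.4]
grip_width: 0.0002
gripper_force: 0.0
time_s: 5.75
position: [0.6299, -0.0585, 0.2045]
tool_rot: [[-0.292, 0.956, -0.002], [0.956, 0.292, 0.0], [0.001, -0.002, -1.0]]
ft_force: [-0.4, 0.7, 0.3]
grip_width: 0.0726
gripper_force: 0.0
[ 0.6299 -0.0585  0.2045] [-0.0065  0.0178  1.6367] [323.0195 254.1287] [214.4414 232.422 ]
```

View pics/w3.png

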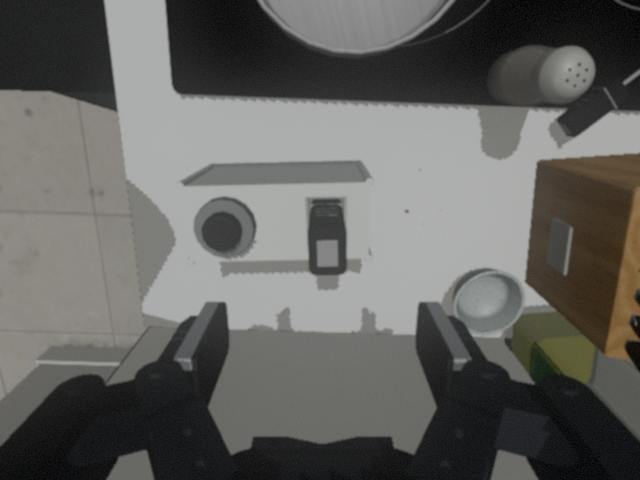

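The probe cap is at (328,253) against a predicted (323,254), so about 2 mm further along tool y. The knife block and bowl are near, so I'll check clearance.

```bash
python3 - <<'E'
from h import *
np.set_printoptions(precision=4,suppress=True)
S=optics.calibration("scene");T=optics.calibration("top")
s=env.observe();R=np.array(s["tool_rot"]);p=np.array(s["position"])
for n,a,b in (("blockcorner",(345,193),(367,188)),("knife tip",(392,102),(424,155)),("upper",(383,30),(431,112))):
    q=tri([ray(S,*a),ray(T,*b)]);print(n,q,R.T@(q-p)*1000)
for a in ((345,193),(385,165)):q=plane(S,*a,-.006);print(q,R.T@(q-p)*1000)
E
```

```text
blockcorner [0.8067 0.017  0.0056] [ 20.556  191.6959 199.0728]
knife tip [ 0.8267 -0.0781  0.1956] [-76.144  182.8244   8.9607]
upper [ 0.8624 -0.0638  0.3269] [ -72.7507  221.0295 -122.3381]
[ 0.8132  0.0119 -0.006 ] [ 13.7603 196.4292 210.6453]
[ 0.8412 -0.0949 -0.006 ] [-96.5627 192.0658 210.5843]
```

```bash
python3 -m jog '[{"linear":[0,0.05,0.3],"roll":0},{"linear":[0,0,0.6],"roll":0},{"linear":[0,0,0.7],"roll":0},{"linear":[0,0,0.6],"roll":0},{"linear":[0,0,0.3],"roll":0},{"linear":[0,0,0.11],"roll":0},{"linear":[0,0,0],"roll":0},{"linear":[0,0,0],"roll":0}]'
python3 -m jog '[{"linear":[0,0,0],"roll":0},{"linear":[0,0,0],"roll":0},{"linear":[0,0,0],"roll":0},{"linear":[0,0,0],"roll":0},{"linear":[0,0,0],"roll":0},{"linear":[0,0,0],"roll":0},{"linear":[0,0,0],"roll":0},{"linear":[0,0,0],"roll":0}]' -1 30
```

```text
time_s: 6.47
position: [0.6324, -0.0583, 0.1021]
tool_rot: [[-0.292, 0.957, 0.001], [0.957, 0.292, -0.0], [-0.001, 0.001, -1.0]]
ft_force: [-0.4, 0.1, 0.9]
grip_width: 0.0854
gripper_force: 0.0
time_s: 7.13
position: [0.6325, -0.058, 0.1012]
tool_rot: [[-0.292, 0.956, 0.001], [0.956, 0.292, -0.0], [-0.0, 0.001, -1.0]]
ft_force: [-0.6, 0.7, 3.4]
grip_width: 0.0216
gripper_force: 32.1
```

```bash
python3 -m jog '[{"linear":[0,0,-0.15],"roll":0},{"linear":[0,0,-0.25],"roll":0},{"linear":[0,0,-0.4],"roll":0},{"linear":[0,0,-0.5],"roll":0},{"linear":[0,0,-0.5],"roll":0},{"linear":[0,0,-0.4],"roll":0},{"linear":[0,0,-0.25],"roll":0},{"linear":[0,0,-0.05],"roll":0},{"linear":[0,0,0],"roll":0},{"linear":[0,0,0],"roll":0}]' - 40
python3 -m jog '[{"linear":[0.3,0,0],"roll":0},{"linear":[0.5,0,0],"roll":0},{"linear":[0.4,0,0],"roll":0},{"linear":[0.2,0,0],"roll":0},{"linear":[0,0,0],"roll":0},{"linear":[0,0,0],"roll":0}]'
python3 - <<'E'
from h import *
np.set_printoptions(precision=4,suppress=True)
s=env.observe();R=np.array(s["tool_rot"]);p=np.array(s["position"])
c=optics.calibration("wrist");print(p,proj(c,p-R[:,2]*.019),proj(c,p+R[:,2]*.101))
a=optics.get_image("wrist")[...,::-1];b=optics.get_image("scene")[...,::-1]
cv2.imwrite("pics/a4.png",np.hstack([cv2.resize(a[100:480,140:520],(400,400)),cv2.resize(b[130:330,360:560],(400,400))]))
E
```

```text
time_s: 7.97
position: [0.632, -0.0579, 0.2]
tool_rot: [[-0.292, 0.956, -0.002], [0.956, 0.292, 0.0], [0.001, -0.001, -1.0]]
ft_force: [0.4, 0.2, -0.8]
grip_width: 0.0218
gripper_force: 39.1
time_s: 8.47
position: [0.616, -0.004, 0.2009]
tool_rot: [[-0.293, 0.956, -0.0], [0.956, 0.293, -0.0], [-0.0, -0.0, -1.0]]
ft_force: [-0.2, -0.6, -0.9]
grip_width: 0.0214
gripper_force: 39.1
[ 0.616  -0.004   0.2009] [321.8447 340.582 ] [321.6819 233.3456]
```

View pics/a4.png

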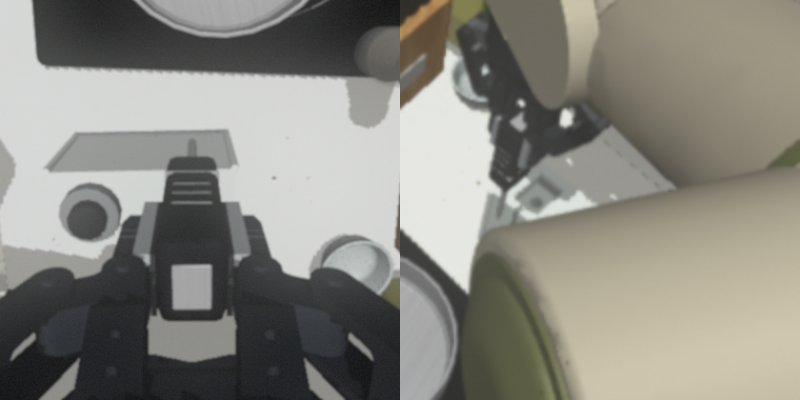

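The probe is out and held vertically: the needle tip shows at about wrist (322,238), and I predicted (322,233). The tool can't tilt, so I'll lower the needle beside the fixed dock and pivot the probe in the pads against the dock's top edge.

```bash
python3 -m jog '[{"linear":[0,0,0.3],"roll":0},{"linear":[0,0,0.5],"roll":0},{"linear":[0,0,0.6],"roll":0},{"linear":[0,0,0.4],"roll":0},{"linear":[0,0,0.1],"roll":0},{"linear":[0,0,0],"roll":0}]' - 25
python3 -m jog '[{"linear":[-0.2,0,0],"roll":0},{"linear":[-0.2,0,0],"roll":0},{"linear":[-0.15,0,0],"roll":0},{"linear":[-0.15,0,0],"roll":0},{"linear":[-0.15,0,0],"roll":0},{"linear":[-0.15,0,0],"roll":0},{"linear":[-0.15,0,0],"roll":0},{"linear":[-0.1,0,0],"roll":0},{"linear":[0,0,0],"roll":0}]'
python3 - <<'E'
from h import *
np.set_printoptions(precision=4,suppress=True)
s=env.observe();print(s["wrist_torque"],s["joint_efforts"])
E
```

```text
time_s: 9.07
position: [0.6158, -0.005, 0.1239]
tool_rot: [[-0.291, 0.957, -0.002], [0.957, 0.291, 0.0], [0.001, -0.002, -1.0]]
ft_force: [-0.1, -0.1, -0.3]
grip_width: 0.0218
gripper_force: 39.1
time_s: 9.82
position: [0.6303, -0.0521, 0.1248]
tool_rot: [[-0.292, 0.957, -0.002], [0.957, 0.292, 0.002], [0.003, -0.001, -1.0]]
ft_force: [-2.0, 4.2, 0.4]
grip_width: 0.0215
gripper_force: 38.2
[0.9163 0.4165 0.0179] [ -3.0178 -54.7993 -23.0546  -1.0328  -0.9124  -0.0658]
```

```bash
python3 -m jog '[{"linear":[-0.15,0,0],"roll":0},{"linear":[-0.15,0,0],"roll":0},{"linear":[-0.15,0,0],"roll":0},{"linear":[-0.15,0,0],"roll":0},{"linear":[-0.15,0,0],"roll":0},{"linear":[-0.1,0,0],"roll":0},{"linear":[-0.1,0,0],"roll":0},{"linear":[-0.05,0,0],"roll":0},{"linear":[0,0,0],"roll":0},{"linear":[0,0,0],"roll":0}]'
python3 - <<'E'
from h import *
np.set_printoptions(precision=4,suppress=True)
s=env.observe();R=np.array(s["tool_rot"]);p=np.array(s["position"])
c=optics.calibration("wrist");G=p-R[:,2]*.019
for th in (0,35,45,55):
    t=np.radians(th);print(th,proj(c,G+.12*(R[:,0]*np.sin(t)+R[:,2]*np.cos(t))))
cv2.imwrite("pics/w5.png",optics.get_image("wrist")[...,::-1])
E
```

```text
time_s: 10.65
position: [0.6424, -0.0906, 0.1255]
tool_rot: [[-0.292, 0.956, 0.0], [0.956, 0.292, -0.0], [-0.0, 0.0, -1.0]]
ft_force: [-2.0, 1.4, 3.4]
grip_width: 0.0218
gripper_force: 37.8
0 [321.7116 233.3386]
35 [321.643  125.0564]
45 [321.6292  93.1832]
55 [321.6192  60.661 ]
```

View pics/w5.png

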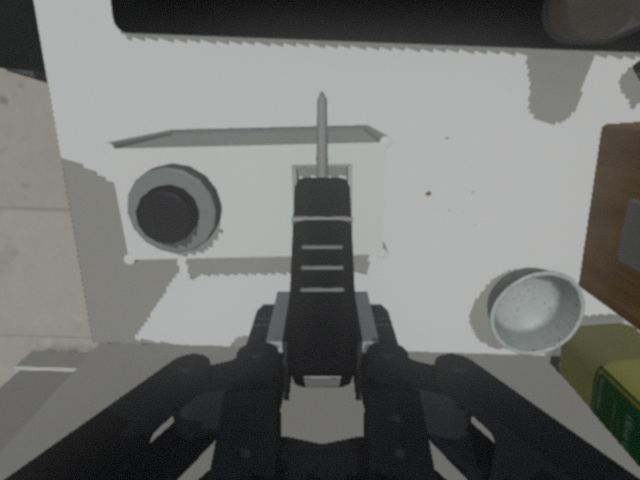

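The probe tip is at (322,93), exactly the 45° prediction, so the slant is right. I'll lift off and measure the saucepan rim from the saved images.

```bash
python3 -m jog '[{"linear":[0,0,-0.2],"roll":0},{"linear":[0,0,-0.4],"roll":0},{"linear":[0,0,-0.6],"roll":0},{"linear":[0,0,-0.7],"roll":0},{"linear":[0,0,-0.6],"roll":0},{"linear":[0,0,-0.4],"roll":0},{"linear":[0,0,-0.1],"roll":0},{"linear":[0,0,0],"roll":0}]' -1 80
python3 - <<'E'
from h import *
from scipy.optimize import least_squares
np.set_printoptions(precision=4,suppress=True)
def fit(n,seed,z,th):
    c=optics.calibration(n);im=cv2.imread(f"pics/{n}0.png");g=cv2.cvtColor(im,cv2.COLOR_BGR2GRAY)
    m=cv2.morphologyEx((g>th).astype(np.uint8),cv2.MORPH_CLOSE,np.ones((5,5)))
    m=cv2.morphologyEx(m,cv2.MORPH_OPEN,cv2.getStructuringElement(2,(25,25)))
    l=cv2.connectedComponents(m)[1];mm=(l==l[seed[1],seed[0]]).astype(np.uint8)
    ct=cv2.convexHull(max(cv2.findContours(mm,0,1)[0],key=cv2.contourArea))
    msk=np.zeros_like(mm);cv2.drawContours(msk,[ct],-1,1,1)
    P=np.array([plane(c,x,y,z)[:2] for y,x in zip(*np.nonzero(msk))])
    c0=P.mean(0);away=c0-np.array(c["T"])[:2,3];away/=np.linalg.norm(away)
    Q=P[(P-c0)@away>-.01]
    f=lambda v:np.hypot(*(Q-v[:2]).T)-v[2]
    r=least_squares(f,[*c0,.075],loss="soft_l1",f_scale=.001)
    print(n,seed,th,cv2.boundingRect(ct),r.x,"rms mm",1e3*np.sqrt(np.mean(f(r.x)**2)))
for th in (45,60):
    for n,s in (("scene",(218,405)),("top",(198,310))):fit(n,s,.08,th)
    for n,s in (("scene",(340,300)),("top",(316,274))):fit(n,s,.04,th)
E
```

```text
time_s: 11.37
position: [0.6427, -0.0909, 0.2462]
tool_rot: [[-0.292, 0.957, 0.003], [0.957, 0.292, -0.002], [-0.002, 0.002, -1.0]]
ft_force: [0.5, -1.0, -1.2]
grip_width: 0.0209
gripper_force: 79.8
scene (218, 405) 45 (0, 0, 640, 480) [0.6928 0.1322 0.7391] rms mm 110.24431991438868
top (198, 310) 45 (162, 274, 74, 72) [0.5022 0.3914 0.0761] rms mm 1.2037590755490835
scene (340, 300) 45 (0, 0, 640, 480) [0.7149 0.1223 0.7736] rms mm 115.39517914310319
top (316, 274) 45 (278, 236, 76, 76) [0.5934 0.1382 0.086 ] rms mm 1.2385848935764396
scene (218, 405) 60 (165, 352, 104, 109) [0.504  0.3897 0.0749] rms mm 2.0788510819824224
top (198, 310) 60 (162, 274, 73, 72) [0.5021 0.3913 0.0755] rms mm 1.398322390809893
scene (340, 300) 60 (0, 0, 640, 480) [0.5456 0.2239 0.9395] rms mm 113.43784411043795
top (316, 274) 60 (278, 237, 76, 75) [0.5931 0.138  0.0857] rms mm 1.429850916219035
```

The saucepan rim centre is (0.503, 0.3905) with r = 75 mm in both views. The other pan fits r = 86 mm, so it is the frying pan.

```bash
python3 -m jog '[{"linear":[0.3,0,0],"roll":0},{"linear":[0.5,0,0],"roll":0},{"linear":[0.6,0,0],"roll":0},{"linear":[0.6,0,0],"roll":0},{"linear":[0.6,0,0],"roll":0},{"linear":[0.6,0,0],"roll":0},{"linear":[0.6,0,0],"roll":0},{"linear":[0.6,0,0],"roll":0},{"linear":[0.6,0,0],"roll":0},{"linear":[0.6,0,0],"roll":0},{"linear":[0.6,0,0],"roll":0},{"linear":[0.6,0,0],"roll":0}]'
python3 -m jog '[{"linear":[0.6,0.03,0],"roll":0},{"linear":[0.6,0.03,0],"roll":0},{"linear":[0.6,0.03,0],"roll":0},{"linear":[0.6,0.03,0],"roll":0},{"linear":[0.5,0.03,0],"roll":0},{"linear":[0.4,0.03,0],"roll":0},{"linear":[0.2,0,0],"roll":0},{"linear":[0.1,0,0],"roll":0},{"linear":[0,0,0],"roll":0},{"linear":[0,0,0],"roll":0}]'
python3 - <<'E'
from h import *
np.set_printoptions(precision=4,suppress=True)
s=env.observe();R=np.array(s["tool_rot"]);p=np.array(s["position"])
G=p-R[:,2]*.019;tip=G+.0849*(R[:,0]+R[:,2]);c=optics.calibration("wrist")
print(tip,R.T@(np.array([.503,.3905,.115])-tip)/.04,proj(c,tip),s["q"])
E
```

```text
time_s: 12.37
position: [0.5614, 0.1713, 0.2433]
tool_rot: [[-0.292, 0.956, -0.003], [0.956, 0.292, -0.0], [0.0, -0.003, -1.0]]
ft_force: [0.1, -0.4, -1.3]
grip_width: 0.021
gripper_force: 79.8
time_s: 13.2
position: [0.5277, 0.309, 0.2445]
tool_rot: [[-0.292, 0.957, -0.001], [0.957, 0.292, -0.001], [-0.0, -0.001, -1.0]]
ft_force: [0.0, -0.7, -1.0]
grip_width: 0.021
gripper_force: 79.8
[0.5029 0.3902 0.1785] [0.0078 0.0062 1.5886] [321.6111  93.0591] [19.2805 27.7069 62.3976 -0.0179 89.942   2.3262]
```

```bash
python3 -m jog '[{"linear":[0,0,0.15],"roll":0},{"linear":[0,0,0.3],"roll":0},{"linear":[0,0,0.4],"roll":0},{"linear":[0,0,0.4],"roll":0},{"linear":[0,0,0.2],"roll":0},{"linear":[0,0,0.1],"roll":0},{"linear":[0,0,0.03],"roll":0},{"linear":[0,0,0],"roll":0},{"linear":[0,0,0],"roll":0},{"linear":[0,0,0],"roll":0}]'
python3 - <<'E'
from h import *
np.set_printoptions(precision=4,suppress=True)
s=env.observe();R=np.array(s["tool_rot"]);p=np.array(s["position"])
G=p-R[:,2]*.019;tip=G+.0849*(R[:,0]+R[:,2]);c=optics.calibration("wrist");T=optics.calibration("top")
print(tip,proj(c,tip),"rim centre in wrist",proj(c,[.503,.3905,.08]),"top tip",proj(T,tip))
a=optics.get_image("wrist")[...,::-1];b=optics.get_image("top")[...,::-1]
cv2.imwrite("pics/f.png",np.hstack([cv2.resize(a,(480,360)),cv2.resize(b[210:390,120:280],(320,360))]))
E
```

```text
time_s: 14.03
position: [0.528, 0.3096, 0.1825]
tool_rot: [[-0.292, 0.956, 0.001], [0.956, 0.292, 0.001], [0.0, 0.001, -1.0]]
ft_force: [0.3, -0.1, -0.3]
grip_width: 0.0215
gripper_force: 79.8
[0.5033 0.3908 0.1166] [321.5951  93.0447] rim centre in wrist [320.7705  94.3173] top tip [194.1081 307.913 ]
```

View pics/f.png

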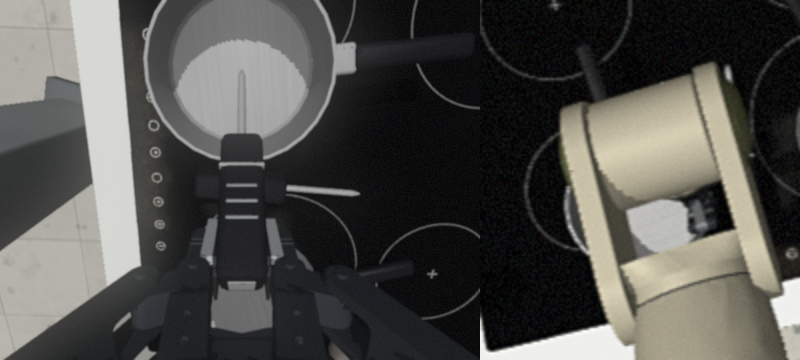

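The needle tip is at wrist (321,95), the rim ellipse is centred on it, the lean is unchanged, and forces are about zero. I'll settle briefly and hand in.

```bash
python3 -m jog '[{"linear":[0,0,0],"roll":0},{"linear":[0,0,0],"roll":0},{"linear":[0,0,0],"roll":0},{"linear":[0,0,0],"roll":0},{"linear":[0,0,0],"roll":0},{"linear":[0,0,0],"roll":0}]' && python3 -c "
from rig import env
print(env.close_job())"
```

```text
time_s: 14.63
position: [0.5277, 0.3095, 0.1817]
tool_rot: [[-0.292, 0.956, -0.0], [0.956, 0.292, 0.0], [0.0, -0.0, -1.0]]
ft_force: [0.0, -0.6, -0.1]
grip_width: 0.0211
gripper_force: 79.8
the job is handed in; nothing more can be done
None
```

I handed the job in at 14.6 s: I pressed the button fully down (12 N) and released it, drew the probe straight up, and left it held still at about 45° with its tip about 36 mm above the middle of the saucepan's rim; no verdict came back.

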